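# Lock a radio valve head onto a heating manifold

### The arm

A 7-joint arm with a two-finger parallel gripper is mounted at the origin on the work surface. World frame = base frame: x ahead of the robot, y to its left, z up, the work surface at z = 0. Lengths are in m, angles in rad, forces in N, time in s.
With the tool pointing down it reaches from about 0.4 to 0.875 m from the base axis. Payload 4.4 kg.
Tool frame: the origin (TCP) lies between the finger pads; the fingertips stand 8 mm ahead of it and the grasp point (between the pads) lies 11 mm behind it (robot.nose_length is the distance from the TCP to the fingertips, in m); z points along the fingers, y is the direction in which the jaws open and shut (so a half turn about z gives the same grasp; the last joint's range is limited). The gripper opens to 85 mm and grips with 20 to 120 N. Pads are 22 mm wide; open, the fingers measure 114 mm over their backs; the gripper's body (76 mm by 85 mm) begins 54 mm behind the grasp point. The pads swing forward as they close: fully open they stand 13 mm farther back than shut.
Start: joints at [1.263, 0.628, 0.038, 1.517, -0.027, 0.996, -0.02], TCP at [0.156, -0.631, 0.239] pointing down, gripper open.
Joint ranges: [-3.06, 3.06], [-0.37, 2.12], [-1.25, 1.32], [0.18, 2.47], [-1.1, 4.24], [0.23, 1.98], [-2.94, 2.94]. Speed limits (rad/s): [2.57, 2.57, 3.14, 3.14, 3.14, 3.14, 3.14].

### API

Orientations are given as a unit quaternion [x, y, z, w].
In Python, from plant import robot gives the robot as it stands. Calls block until the motion is done:
- robot.move_to(position, orientation): joint-space move of the TCP to a pose.
- robot.servo_line(position, attitude=None, speed=0.15): straight line of the TCP; attitude=None keeps the orientation; speed is the mean speed in m/s.
- robot.movej(angles): joint-space move.
- robot.set_gripper(opening, effort=None): finger opening in m; effort is the grip in N (None keeps the last); returns when the fingers have stopped.
- robot.pause(seconds).
- robot.inverse_kinematics(position, orientation): joint angles nearest the present ones, or None.
- robot.sense(): the state.
- robot.camera(name): name is "side" or "top"; returns (picture, depth): 480x640x3 uint8, red, green, blue; 480x640 float32, m along the optical axis (not along the pixel's ray), 0 where there is no reading.
- robot.camera_model(name): a dict with "vfov" (degrees; the focal length in pixels is half the picture's height over the tangent of half this angle, whatever the lens; pixels are square), "cx", "cy" (the principal point, pixels), "eye" and "attitude" of the camera in the world. Camera axes: x right, y up, looking along -z (the intrinsics and any distortion apply to the point x, -y, -z); pixel columns grow to the right and rows downward; lengths in m; the calibration is good to about 2 mm. A picture is of the moment at which its call begins. camera_model takes no time and is no camera call.
A pose or a line that the arm cannot do raises robot.PlanningError and nothing moves.
- robot.sign_off(): hands the job in, once; it reports no verdict.
The state is a dict: "time_s": time; "joint_positions": joint angles; "dq": joint speeds; "tau": joint torques, N m; "ee_pos": TCP position; "eef_rot": TCP orientation; "contact_force": force on the tool from outside, world axes, zero at the start; "moment": the same for the moment, N m; "width": finger opening in m.
Only numpy, scipy, OpenCV 4.12 (cv2) and the standard library are available. Lean on these libraries where they do the work, as an engineer would, in place of code of your own. Each camera call takes 0.05 s, during which the arm holds its last target.

### The job

Fit the loose white radio head to the one bare valve of the heating manifold: set it over the black neck, feel for the angle where its slots drop over the two studs, push it in against the spindle's spring, turn it clockwise to the stop and let it spring back into its notch, so that it stays locked upright on its own. Go gently, never forcing it down on the studs or wrenching it against the stop, and leave the other parts on the bench where they are.

Things in the scene. Friction and masses are not known exactly. Their poses are not given: they have to be found in the camera images.
- head: White radio head to fit, standing upright at the start: block 52 (x) x 46 (y) x 48 mm on a grey round skirt 46 mm across, 26 mm tall; 74 mm tall in all, 0.11 to 0.22 kg. Origin: centre of the skirt's lower edge, z up to the black display. The skirt is a tube of 34 mm bore, closed by a roof 26 mm up, with two alike J slots half a turn apart, so it fits either way round.
- head_grip (a point): On the head's axis, 52 mm above its lower edge: grasp from above here, by the flat +y and -y sides, 46 mm apart, flat from 31 to 69 mm above the lower edge. Lower grips meet the blue caps on the neighbouring valves. Axes as head.
- head_slot (a point): Mouth of one J slot, at the lower edge on the head's +x side, 20 mm from the axis (the other is on -x; a red mark stands above each). 7.5 mm wide, it rises to 15.5 mm; a channel 8 to 15.5 mm above the lower edge then runs 36 degrees anticlockwise seen from above to an end stop, with a notch there dipping to 4 mm. So: push down, turn the head 36 degrees clockwise, let up.
- valve: The bare valve, with black bayonet neck. Origin on its axis, on top of the steel rail, 102.5 mm above the bench; z up, y along the rail. Heights of the head's lower edge over this origin: 30 mm resting on the studs, 25 mm when the slots are over them and the roof meets the spindle, 17 to 14.5 mm free to turn, 14.5 mm hard down, 21 mm locked and let go. It bears 45 N, all contacts added up.
- valve_neck (a point): Centre of the bare valve's neck top, 35.5 mm above the origin of valve, axes as there. The neck is 32 mm across, tapering to 25 mm in its top 4 mm. The other three valves, 50 mm apart along the rail, wear blue caps 36 mm across whose tops are 1.5 mm lower than this point.
- valve_studs (a point): On the neck's axis, at its two brass studs: 6 mm wide, 5 mm tall, on opposite sides, 43.5 mm over their ends. The neck is screwed tight at an angle that is NOT tracked: the line through the studs lies up to 0.42 rad either side of valve's x axis (this point's axes are valve's). The slots pass the studs within about 0.04 rad either way; twisted, the neck gives 0.1 rad per N m.
- spindle (a joint): Steel spring spindle, 8 mm thick, rising from the neck to 51 mm above valve's origin. Value: how far it is pressed down, m: 0 free, about 0.004 head locked, about 0.0105 head hard down. It pushes back with 5 N at first touch, 0.9 N more per mm.
- manifold: The heating manifold, fixed on a grey board 130 x 360 x 12 mm: a steel rail 35 mm thick along its y at 85 mm height, brass end cap at -y, ball valve with red handle at +y, about 0.37 m long in all. Origin: under the board's centre; the four valves stand at y = -75, -25, 25 and 75 mm.
- loose_cap: Blue protective cap pulled off the bare valve, lying on the bench: 36 mm across, 22 mm tall, origin under its centre. Leave it.
- gauge: Black pressure gauge lying face up, 63 mm across, 25 mm tall, brass stem to its -x out to 57 mm, origin under the dial's centre. Leave it.
- meter: Brass water meter with blue collar and steel lid, 76 mm across, 65 mm tall, pipe stubs to +y and -y, 110 mm over all, origin under its centre. Leave it.
- carton: White carton 75 x 60 x 85 mm, origin under its centre. Leave it.
Mind the look-alikes: they are no part of the job. What is shaped like the head but green, orange or pink is not meant.

How it is judged:
By the outcome, as a careful person would: the job done as asked, in the order asked, and still so for the second after the job is handed in, with the robot touching nothing.
It also fails if it takes over 72 s, if anything falls off the work surface, if the arm or the gripper's body presses on something with over 40 N, if the wrist force passes 120 N, or if a joint passes its speed limit or range.

## Working session

There is one attempt and no reset: what is moved stays moved. The work goes in short steps, each a Python script; the robot and the scene stay as the last script left them, time stands still between calls to the robot, and variables do not carry over. Pictures are saved under pics/ and viewed, and the job is handed in when it is done.

```bash
mkdir -p pics; ls
python3 - <<'E'
from plant import robot
import cv2,numpy as np
for n in("side","top"):
    p,d=robot.camera(n); cv2.imwrite(f"pics/{n}0.png",p[:,:,::-1]); np.save(f"{n}0.npy",d); print(n,robot.camera_model(n))
s=robot.sense(); print(s)
E
```

```text
pics
side {'vfov': 47.17746211762138, 'cx': 319.2076338409675, 'cy': 241.65312848382808, 'eye': array([ 0.31238674, -1.00574642,  0.66656855]), 'attitude': array([ 0.48622901, -0.07084391, -0.1140184 ,  0.86345949])}
top {'vfov': 57.49335926404826, 'cx': 314.91787977799527, 'cy': 235.07053902718485, 'eye': array([ 0.35791141, -0.11283371,  1.01162816]), 'attitude': array([-0.07454648,  0.07555564,  0.72025612, -0.68554014])}
{'time_s': 0.1, 'joint_positions': array([ 1.2631905 ,  0.62921248,  0.03843374,  1.51829354, -0.02697298,
        0.99625132, -0.01999183]), 'dq': array([-0.00174127, -0.00240969,  0.00086735, -0.00223424, -0.00071578,
        0.00086822, -0.0020155 ]), 'tau': array([ 2.61489055e-03, -5.64544487e+01,  1.23060577e+00, -1.93974960e+01,
        1.13508772e-02,  5.51270175e-03, -4.36704727e-05]), 'ee_pos': array([ 0.1555457 , -0.63055826,  0.23849932]), 'eef_rot': array([ 9.92697923e-01,  1.20624028e-01, -1.14533540e-04, -8.15506685e-04]), 'contact_force': array([ 0.3833535 , -0.33420431, -0.03546808]), 'moment': array([-0.01137809, -0.01893219,  0.02627064]), 'width': 0.08531397977042492}
```

View pics/top0.png

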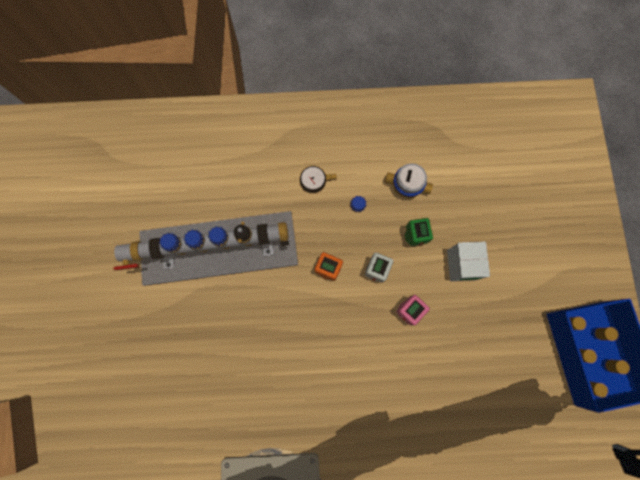

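View pics/side0.png

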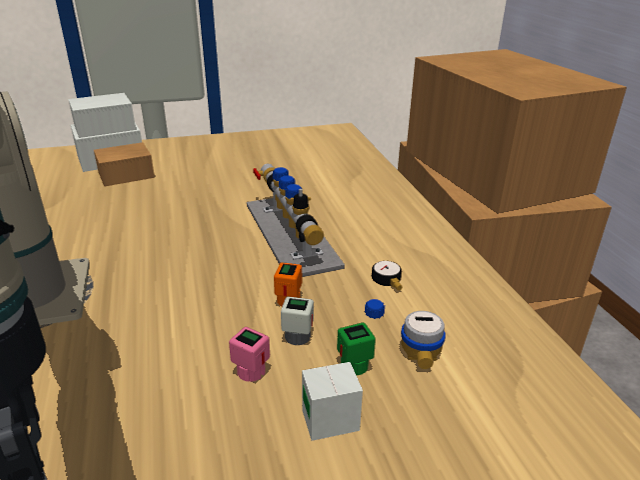

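White candidates in the top view are the head at (380,267), which has a black display, and the carton at (473,260), which has none. The shape look-alikes are orange (328,266), green (420,232) and pink (414,310). The white one at (380,267), side view (297,318), with its grey round skirt fits the description. The bare valve is the black neck at about (243,233) in the top view, the one nearest the brass end cap. I'll confirm both in crops.

```bash
cat > h.py <<'E'
import numpy as np,cv2
from scipy.spatial.transform import Rotation as R
from plant import robot
def pts(name,d):
    m=robot.camera_model(name); f=240/np.tan(np.radians(m['vfov'])/2)
    v,u=np.mgrid[0:480,0:640].astype(float)
    c=np.stack([(u-m['cx'])/f*d,-(v-m['cy'])/f*d,-d],-1)
    P=c@R.from_quat(m['attitude']).as_matrix().T+m['eye']; P[d<=0]=np.nan
    return P
E
python3 - <<'E'
from h import *
t=cv2.imread('pics/top0.png');s=cv2.imread('pics/side0.png')
a=cv2.resize(t[237:297,350:410],(390,390),interpolation=cv2.INTER_CUBIC)
b=cv2.resize(t[203:263,213:273],(390,390),interpolation=cv2.INTER_CUBIC)
cv2.imwrite('pics/c1.png',np.hstack([a,b]))
a=cv2.resize(s[288:348,267:327],(390,390),interpolation=cv2.INTER_CUBIC)
b=cv2.resize(s[180:240,270:330],(390,390),interpolation=cv2.INTER_CUBIC)
cv2.imwrite('pics/c2.png',np.hstack([a,b]))
for n in('top','side'):
    d=np.load(n+'0.npy');P=pts(n,d)
    q=[(380,267),(473,260),(243,233),(218,236),(194,239),(170,243),(300,400),(500,120),(100,400)] if n=='top' else [(297,303),(301,200),(293,190),(287,182),(281,174),(200,400),(200,250)]
    for u,v in q: print(n,u,v,P[v,u].round(4))
E
```

```text
top 380 267 [ 0.4828 -0.2559  0.0746]
top 473 260 [ 0.4867 -0.4542  0.0843]
top 243 233 [0.5582 0.028  0.1378]
top 218 236 [0.5549 0.0797 0.1357]
top 194 239 [0.5504 0.1279 0.1389]
top 170 243 [0.5454 0.178  0.1347]
top 300 400 [ 0.2095 -0.0691  0.0021]
top 500 120 [ 8.474e-01 -5.967e-01  4.000e-04]
top 100 400 [ 2.304e-01  3.689e-01 -3.000e-04]
side 297 303 [ 0.4861 -0.2547  0.0749]
side 301 200 [0.561  0.0196 0.1333]
side 293 190 [0.5544 0.067  0.1355]
side 287 182 [0.5513 0.1142 0.134 ]
side 281 174 [0.5479 0.1638 0.1326]
side 200 400 [ 0.3013 -0.3647  0.    ]
side 200 250 [0.3402 0.0868 0.0004]
```

View pics/c1.png

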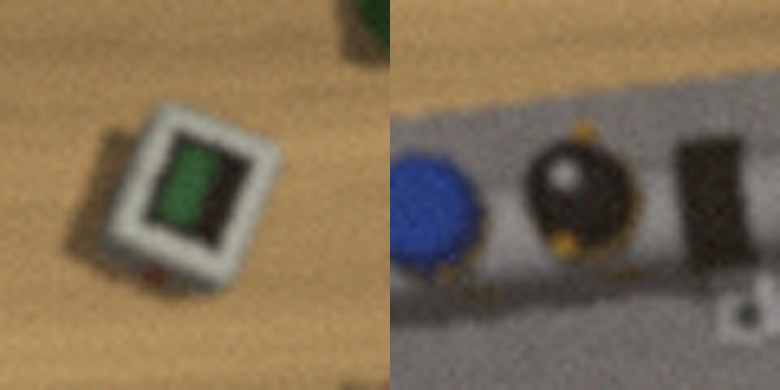

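View pics/c2.png

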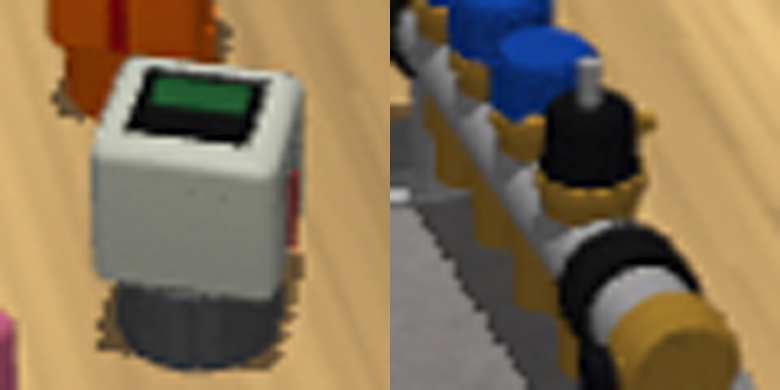

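The crops confirm it: white block, grey round skirt and red mark for the head. The bare valve has a steel spindle, and both studs show in the top view at about (242.7,223) and (240,240.5). Next is precise localisation.

Run:
```python
from h import *
def proj(name,p):
    m=robot.camera_model(name); f=240/np.tan(np.radians(m['vfov'])/2)
    c=(np.asarray(p)-m['eye'])@R.from_quat(m['attitude']).as_matrix()
    return np.array([m['cx']+f*c[0]/-c[2], m['cy']-f*c[1]/-c[2]])
def ray(name,u,v,z):
    m=robot.camera_model(name); f=240/np.tan(np.radians(m['vfov'])/2)
    r=R.from_quat(m['attitude']).as_matrix()@np.array([(u-m['cx'])/f,-(v-m['cy'])/f,-1]); e=m['eye']
    return e+r*(z-e[2])/r[2]
for n in('top','side'):
    im=cv2.imread(f'pics/{n}0.png');P=pts(n,np.load(n+'0.npy'));hsv=cv2.cvtColor(im,cv2.COLOR_BGR2HSV)
    # head top
    m=(abs(P[...,2]-.0745)<.006)&(np.hypot(P[...,0]-.484,P[...,1]+.256)<.045)
    q=P[m]; r=cv2.minAreaRect(q[:,:2].astype(np.float32)*1000); print(n,'head',r,len(q),np.median(q[:,2]), q[:,:2].mean(0))
    print(' box',cv2.boxPoints(r).round(1).tolist())
    # blue caps
    b=(hsv[...,0]>105)&(hsv[...,0]<130)&(hsv[...,1]>130)&(P[...,2]>.12)&(P[...,2]<.15)
    k,l,st,ce=cv2.connectedComponentsWithStats(b.astype(np.uint8))
    for i in range(1,k):
        if st[i,4]<40: continue
        q=P[l==i]; z=np.percentile(q[:,2],70); t=q[q[:,2]>.128]
        (c,rad)=cv2.minEnclosingCircle(t[:,:2].astype(np.float32)*1000); print(n,'cap',ce[i].round(1),len(t),np.array(c).round(1),round(rad,1),'z',np.percentile(q[:,2],[50,80,95]).round(4),t[:,:2].mean(0).round(4), 'ray',ray(n,*ce[i],.1365).round(4))
    # brass & black near valve
    if n=='top':
        for v in range(216,246):
            print(v,' '.join('%3d/%3d/%3d'%tuple(im[v,u][::-1]) for u in range(236,250)))
        for v in range(216,246,2): print(v,[int(round(z*1000)) if z==z else -1 for z in P[v,230:256,2]])
```

```text
top head ((484.5807189941406, -254.68675231933594), (45.98637008666992, 51.841793060302734), 63.77474594116211) 497 0.0740305067361603 [ 0.48392584 -0.25412269]
 box [[451.20001220703125, -263.8999938964844], [497.70001220703125, -286.79998779296875], [518.0, -245.5], [471.5, -222.60000610351562]]
top cap [216.9 235. ] 201 [557.3  81.8] 17.1 z [0.1363 0.1376 0.1392] [0.5571 0.0817] ray [0.557  0.0817 0.1365]
top cap [192.6 238.1] 197 [553.2 132.4] 16.8 z [0.1366 0.1379 0.1392] [0.553  0.1315] ray [0.553  0.1315 0.1365]
top cap [168.3 241.3] 204 [549.2 181.6] 16.9 z [0.1365 0.1381 0.1394] [0.5487 0.181 ] ray [0.5486 0.1809 0.1365]
216 155/129/ 82 160/127/ 85 167/137/ 94 156/127/ 87 159/126/ 89 150/121/ 82 146/121/ 86 145/116/ 86 145/120/ 88 143/116/ 86 142/123/ 90 144/122/ 92 141/121/ 96 132/111/ 92
217 146/121/ 87 146/121/ 88 147/121/ 90 151/125/101 143/126/ 95 138/118/ 94 131/114/ 92 128/111/ 89 128/111/ 96 127/113/100 125/111/ 99 124/112/103 123/114/104 121/111/103
218 129/111/ 95 124/108/ 92 124/113/ 95 125/112/ 98 123/113/104 114/104/ 96 115/108/100 110/105/ 97 116/107/100 110/10
[... 6449 characters left out ...]
, 85, 84, 82, 80, 39, 15, 10, 11, 13]
side head ((485.41796875, -257.7947692871094), (46.759666442871094, 52.38235855102539), 62.40059280395508) 508 0.07400341804637639 [ 0.48496282 -0.26175808]
 box [[451.3999938964844, -266.3999938964844], [497.79998779296875, -290.6000061035156], [519.5, -249.1999969482422], [473.0, -224.89999389648438]]
side cap [210.4  63.3] 72 [ 496.6 1288.3] 33.1 z [0.1362 0.1443 0.1486] [0.4961 1.2753] ray [0.4964 1.272  0.1365]
side cap [78.1 70.5] 82 [1.0000e-01 1.2796e+03] 25.5 z [0.1354 0.144  0.1476] [7.0000e-04 1.2742e+00] ray [0.0017 1.2678 0.1365]
side cap [286.  181.5] 332 [550.  118.3] 75.8 z [0.1342 0.1365 0.1376] [0.5521 0.1227] ray [0.5487 0.1121 0.1365]
```

```bash
cat >> h.py <<'E'
def proj(name,p):
    m=robot.camera_model(name); f=240/np.tan(np.radians(m['vfov'])/2)
    c=(np.asarray(p)-m['eye'])@R.from_quat(m['attitude']).as_matrix()
    return np.array([m['cx']+f*c[0]/-c[2], m['cy']-f*c[1]/-c[2]])
def ray(name,u,v,z):
    m=robot.camera_model(name); f=240/np.tan(np.radians(m['vfov'])/2)
    r=R.from_quat(m['attitude']).as_matrix()@np.array([(u-m['cx'])/f,-(v-m['cy'])/f,-1]); e=m['eye']
    return e+r*(z-e[2])/r[2]
def down(a): return (R.from_euler('z',a)*R.from_quat([1,0,0,0])).as_quat()
def yaw(s): 
    x=R.from_quat(s['eef_rot']).as_matrix()[:,0]; return np.arctan2(x[1],x[0])
E
python3 - <<'E'
from h import *
P=pts('top',np.load('top0.npy')); 
s1=ray('top',242.2,222.7,.1325); s2=ray('top',239.4,240.4,.1325)
d=s1-s2; print('studs',s1,s2,(s1+s2)/2,np.hypot(*d[:2]),'ang',np.arctan2(d[1],d[0]))
e1=ray('top',242.3,221.2,.1325); e2=ray('top',239.2,242.4,.1325);d=e1-e2
print('ends',(e1+e2)/2,np.hypot(*d[:2]),'ang',np.arctan2(d[1],d[0]))
# neck disc depth mask
m=np.zeros(P.shape[:2],bool); m[222:246,228:256]=1
q=P[m&(P[...,2]>.1335)&(P[...,2]<.145)]; print('neck',q.mean(0),cv2.minEnclosingCircle(q[:,:2].astype(np.float32)*1000))
# side view
Ps=pts('side',np.load('side0.npy')); m=np.zeros(m.shape,bool); m[185:222,285:320]=1
for p in [(.5613,.0322,.138),(.5613,.0322,.1535)]: print(proj('side',p),proj('top',p))
q=Ps[m&(Ps[...,2]>.142)&(Ps[...,2]<.158)&(Ps[...,1]<.06)]; print('spindle side',np.median(q,0),len(q),q.max(0))
for a in (-.47,2.67,-.47-2*np.pi):
  for p in ((.485,-.256,.2),(.485,-.256,.041),(.561,.032,.25),(.561,.032,.17)):
    print(a,p,None if (j:=robot.inverse_kinematics(list(p),down(a))) is None else np.round(j,2))
for a in (0.2,-.5,-.9,0.2+np.pi,np.pi-.5,np.pi-.9):
    print(a,None if (j:=robot.inverse_kinematics([.561,.032,.17],down(a))) is None else np.round(j,2))
E
python3 - <<'E'
import cv2
s=cv2.imread('pics/side0.png'); cv2.imwrite('pics/c3.png',cv2.resize(s[185:225,280:325],(720,640),interpolation=cv2.INTER_CUBIC))
E
```

```text
studs [0.58131523 0.03023433 0.1325    ] [0.54420255 0.03649503 0.1325    ] [0.56275889 0.03336468 0.1325    ] 0.0376370526181084 ang -0.16712085129606838
ends [0.5622711  0.03347005 0.1325    ] 0.04501043531147678 ang -0.15557568194335805
neck [0.56062205 0.033328   0.13744205] ((561.3973388671875, 33.64628982543945), 21.524351119995117)
[299.74808675 195.46611519] [240.92935332 231.58982685]
[299.69858943 188.96325023] [239.62738309 229.90490897]
spindle side [0.56181844 0.03001989 0.14843622] 23 [0.56692518 0.03583201 0.15513054]
-0.47 (0.485, -0.256, 0.2) [ 0.3   0.54  0.2   1.85 -0.15  0.77 -1.46]
-0.47 (0.485, -0.256, 0.041) [ 0.33  0.79  0.16  1.95 -0.28  0.42 -1.34]
-0.47 (0.561, 0.032, 0.25) [-0.11  0.49  0.    1.76 -0.    0.9  -2.15]
-0.47 (0.561, 0.032, 0.17) [-0.2   0.59  0.14  1.84 -0.12  0.71 -2.03]
2.67 (0.485, -0.256, 0.2) [ 0.83  0.59 -0.6   1.84  0.43  0.85  1.11]
2.67 (0.485, -0.256, 0.041) [ 0.7   0.82 -0.42  1.94  0.63  0.52  0.94]
2.67 (0.561, 0.032, 0.25) [ 0.33  0.56 -0.68  1.74  0.42  0.98  0.59]
2.67 (0.561, 0.032, 0.17) [ 0.29  0.66 -0.62  1.83  0.51  0.82  0.51]
-6.753185307179586 (0.485, -0.256, 0.2) [ 0.3   0.54  0.2   1.85 -0.15  0.77 -1.46]
-6.753185307179586 (0.485, -0.256, 0.041) [ 0.33  0.79  0.16  1.95 -0.28  0.42 -1.34]
-6.753185307179586 (0.561, 0.032, 0.25) [-0.11  0.49  0.    1.76 -0.    0.9  -2.15]
-6.753185307179586 (0.561, 0.032, 0.17) [-0.2   0.59  0.14  1.84 -0.12  0.71 -2.03]
0.2 [-0.09  0.59 -0.02  1.84  0.02  0.71 -1.5 ]
-0.5 [-0.2   0.59  0.15  1.84 -0.12  0.71 -2.06]
-0.9 [-0.28  0.61  0.27  1.84 -0.23  0.72 -2.36]
3.3415926535897933 [ 0.38  0.7  -0.78  1.82  0.63  0.88  1.07]
2.641592653589793 [ 0.28  0.66 -0.61  1.83  0.5   0.82  0.49]
2.241592653589793 [ 0.23  0.64 -0.52  1.83  0.43  0.79  0.16]
```

View pics/c3.png

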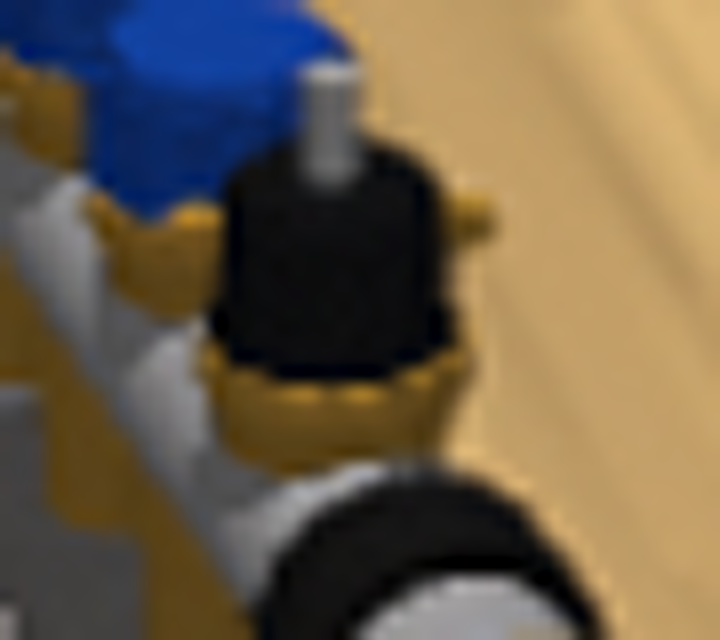

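Stud line yaw is about -0.16 rad in the world frame (-0.25 relative to the valve), with the valve axis at about (0.5625, 0.033). I'll grasp the head at yaw -0.47.

Run:
```python
from h import *
q=down(-.465)
robot.move_to([.485,-.2562,.22],q)
robot.set_gripper(.07,60)
robot.servo_line([.485,-.2562,.075],speed=.12)
robot.servo_line([.485,-.2562,.041],speed=.06)
s=robot.sense();print(s['time_s'],s['ee_pos'],yaw(s),s['contact_force'])
robot.set_gripper(0.0,60)
s=robot.sense();print(s['time_s'],s['ee_pos'],yaw(s),s['contact_force'],s['width'])
p,d=robot.camera('side');cv2.imwrite('pics/g1.png',p[:,:,::-1])
p2,d=robot.camera('top');
cv2.imwrite('pics/g1c.png',np.hstack([cv2.resize(p[240:360,230:370,::-1],(400,343)),cv2.resize(p2[200:320,310:450,::-1],(400,343))]))
```

```text
4.3 [ 0.48494509 -0.25627669  0.04082791] -0.4650664841150355 [ 0.56021757 -0.63381371  0.62904448]
4.6333 [ 0.48537245 -0.25627247  0.04152388] -0.46487003676847133 [-0.52589368  0.60095291  3.77276317] 0.04567974566703298
```

View pics/g1c.png

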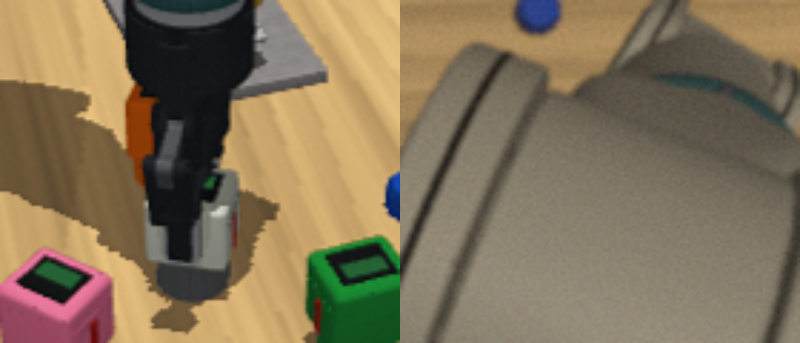

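Run:
```python
from h import *
robot.servo_line([.4852,-.2562,.25],speed=.2)
s=robot.sense();print(s['time_s'],s['contact_force'],s['width'])
robot.move_to([.5625,.033,.25],down(-.16))
robot.servo_line([.5625,.033,.205],speed=.08)
robot.pause(.2)
s=robot.sense();print(s['time_s'],s['ee_pos'],yaw(s),s['contact_force'],s['moment'],s['width'],s['joint_positions'].round(2))
p,d=robot.camera('side');cv2.imwrite('pics/v1.png',p[:,:,::-1]);np.save('v1s.npy',d)
p2,d=robot.camera('top');np.save('v1t.npy',d);cv2.imwrite('pics/v1t.png',p2[:,:,::-1])
cv2.imwrite('pics/v1c.png',np.hstack([cv2.resize(p[140:240,250:350,::-1],(400,400),interpolation=cv2.INTER_CUBIC),cv2.resize(p2[180:280,190:290,::-1],(400,400))]))
```

```text
5.925 [-0.18757168 -0.54579387 -2.10772375] 0.045858627146851
7.9917 [0.5629007  0.03305623 0.20559672] -0.1599470189997725 [-0.17618986  0.3351862  -1.54120728] [ 0.01104352 -0.0539824  -0.03321912] 0.0455260425488571 [-0.18  0.55  0.1   1.8  -0.07  0.8  -1.77]
```

View pics/v1c.png

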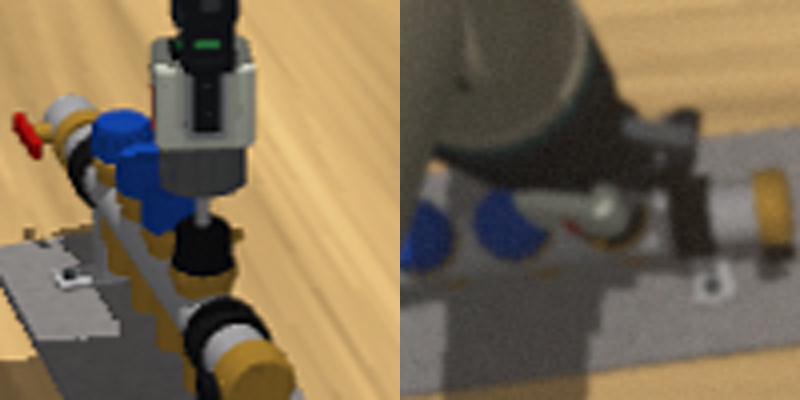

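```bash
cat >> h.py <<'E'
def avg(n=4):
    F=[];M=[]
    for _ in range(n):
        robot.pause(.02); s=robot.sense(); F.append(s['contact_force']);M.append(s['moment'])
    return s,np.mean(F,0),np.mean(M,0)
E
python3 - <<'E'
from h import *
s,F0,M0=avg(6); np.save('F0.npy',np.r_[F0,M0]); print(F0,M0)
x,y=.5625,.033
for z in [.195,.188,.184,.182,.180,.178,.177,.176,.175,.174,.173]:
    robot.servo_line([x,y,z],speed=.03); s,F,M=avg(3); F=F-F0
    print(z,s['ee_pos'].round(4),F.round(1),(M-M0).round(2),round(s['time_s'],1))
    if F[2]>6 or np.hypot(F[0],F[1])>6: break
E
```

```text
[ 0.22106294  0.24150361 -2.19877676] [0.00156891 0.00688229 0.00301061]
0.195 [0.5625 0.033  0.1949] [-0.2 -0.5  0.7] [-0.02  0.03  0.  ] 8.7
0.188 [0.5625 0.033  0.1879] [-0.3 -0.2  1.1] [-0.03 -0.03 -0.  ] 9.2
0.184 [0.5624 0.033  0.1839] [-0.  -0.1  0.5] [ 0.01 -0.01  0.01] 9.5
0.182 [0.5625 0.033  0.1819] [ 0.  -0.5  0.1] [0.01 0.02 0.01] 9.8
0.18 [0.5625 0.033  0.1799] [-0.1 -0.3  0.3] [ 0.01 -0.01  0.02] 10.1
0.178 [0.5624 0.033  0.1779] [-0.1 -0.2  0.3] [ 0.03  0.   -0.  ] 10.4
0.177 [0.5625 0.033  0.177 ] [-0.4 -0.   0.4] [ 0.   -0.01  0.  ] 10.7
0.176 [0.5625 0.033  0.176 ] [ 0.4 -0.2  0.7] [0.   0.02 0.01] 11.0
0.175 [0.5625 0.033  0.1749] [-0.5 -0.2  0.2] [-0.02  0.01 -0.01] 11.3
0.174 [0.5625 0.033  0.174 ] [-0.3 -0.2 -0.1] [-0.04  0.05 -0.01] 11.6
0.173 [0.5626 0.0332 0.173 ] [-0.4 -0.1  0.3] [ 0.1  -0.07 -0.01] 11.9
```

Run:
```python
from h import *
B=np.load('F0.npy');F0,M0=B[:3],B[3:]
x,y=.5625,.033
for z in [.172,.1715,.171,.1705,.170,.169,.168,.167,.166]:
    robot.servo_line([x,y,z],speed=.03); s,F,M=avg(3); F=F-F0
    print(z,s['ee_pos'].round(4),F.round(1),(M-M0).round(2),round(s['time_s'],1),s['width'].round(4))
    if F[2]>9 or np.hypot(F[0],F[1])>6: break
```

```text
Traceback (most recent call last):
AttributeError: 'float' object has no attribute 'round'
```

```bash
cat > d.py <<'E'
from h import *
import sys
B=np.load('F0.npy');F0,M0=B[:3],B[3:]
x,y=.5625,.033
lim=float(sys.argv[1])
for z in map(float,sys.argv[2:]):
    robot.servo_line([x,y,z],speed=.03); s,F,M=avg(3); F=F-F0
    print(z,s['ee_pos'].round(4),F.round(1),(M-M0).round(2),round(s['time_s'],1),round(s['width'],4))
    if F[2]>lim or np.hypot(F[0],F[1])>6: break
E
python3 d.py 9 .1715 .171 .1705 .170 .169 .168 .167 .166
```

```text
0.1715 [0.5626 0.0331 0.1715] [ 0.6  0.8 -0. ] [ 0.26 -0.09 -0.02] 12.5 0.0455
0.171 [0.5626 0.0331 0.171 ] [0.1 0.8 1. ] [ 0.32 -0.1  -0.01] 12.8 0.0453
0.1705 [0.5626 0.0331 0.1705] [-0.3  1.   0.4] [ 0.38 -0.1  -0.01] 13.1 0.0456
0.17 [0.5625 0.0331 0.17  ] [-0.   1.4  0.7] [ 0.43 -0.09 -0.05] 13.4 0.0454
0.169 [0.5626 0.0331 0.169 ] [0.  1.2 1.2] [ 0.42 -0.13 -0.06] 13.7 0.0456
0.168 [0.5626 0.0331 0.1683] [-0.3  2.1  5.3] [ 0.47  0.14 -0.06] 14.0 0.0453
0.167 [0.5627 0.0331 0.1672] [-1.2  1.8  7.2] [ 0.5   0.18 -0.05] 14.3 0.0454
0.166 [0.5627 0.0331 0.1662] [-1.1  2.2  6.8] [ 0.47  0.2  -0.05] 14.6 0.0458
```

The slots dropped over the studs at -0.16 rad with almost no force, and the spindle is met at TCP z of about 0.1685. Pushing on to turning depth with a 0.4 mm y relief.

```bash
sed -i 's/y=.5625,.033$/y=.5625,.0334/' d.py; python3 d.py 18 .165 .163 .1615 .1605 .1597 .1593
```

```text
0.165 [0.5626 0.0331 0.1653] [-1.3  1.3  7.7] [ 0.32  0.23 -0.03] 14.9 0.0457
0.163 [0.5627 0.0331 0.1634] [-1.4  0.9  8.9] [ 0.33  0.26 -0.04] 15.2 0.0455
0.1615 [0.5627 0.0331 0.1621] [-1.8  1.1 10. ] [ 0.31  0.34 -0.02] 15.5 0.0454
0.1605 [0.5628 0.0331 0.1612] [-2.4  0.5 11.1] [ 0.31  0.4  -0.  ] 15.8 0.0454
0.1597 [0.5627 0.0331 0.1606] [-2.8  0.9 12.5] [ 0.31  0.45 -0.02] 16.1 0.0449
0.1593 [0.5628 0.0331 0.1603] [-2.6  1.  12.7] [ 0.32  0.54 -0.03] 16.4 0.0453
```

```bash
sed -i 's/y=.5625,.0334$/y=.5622,.0334/' d.py; python3 d.py 15 .1588 .1584 .1581
python3 - <<'E'
from h import *
B=np.load('F0.npy');F0,M0=B[:3],B[3:]
for a in (-.19,-.22,-.26):
    robot.servo_line([.5622,.0334,.1581],down(a),speed=.03); s,F,M=avg(3); F=F-F0
    print(a,round(yaw(s),3),s['ee_pos'].round(4),F.round(1),(M-M0).round(2),round(s['time_s'],1))
    if abs((M-M0)[2])>.5: break
E
```

```text
0.1588 [0.5627 0.0331 0.1599] [-2.5  0.7 13.3] [ 0.32  0.47 -0.02] 16.7 0.0456
0.1584 [0.5627 0.0331 0.1596] [-2.5  0.8 13.8] [ 0.35  0.48 -0.01] 17.0 0.0454
0.1581 [0.5628 0.0331 0.1593] [-2.4  1.3 14.1] [ 0.36  0.52 -0.04] 17.3 0.0452
-0.19 -0.19 [0.5627 0.033  0.1593] [-2.4  1.1 13.3] [0.26 0.46 0.03] 17.6
-0.22 -0.22 [0.5627 0.033  0.1592] [-2.   0.3 13.6] [0.26 0.45 0.05] 17.9
-0.26 -0.26 [0.5628 0.0329 0.1592] [-2.3  1.  13.6] [0.23 0.43 0.03] 18.2
```

```bash
cat > t.py <<'E'
from h import *
import sys
B=np.load('F0.npy');F0,M0=B[:3],B[3:]
for a in map(float,sys.argv[2:]):
    robot.servo_line([.5622,.0334,.1581],down(a),speed=.03); s,F,M=avg(4); F=F-F0
    print(a,round(yaw(s),3),s['ee_pos'].round(4),F.round(1),(M-M0).round(2),round(s['time_s'],1),round(s['width'],4))
    if abs((M-M0)[2])>float(sys.argv[1]): break
E
python3 t.py .2 -.32 -.38 -.44 -.5 -.56 -.62 -.67 -.70 -.72 -.735 -.75 -.765 -.78 -.79 -.80 -.81 -.82
```

```text
-0.32 -0.32 [0.5629 0.0329 0.1593] [-1.7  0.4 13.6] [0.22 0.4  0.  ] 18.5 0.0456
-0.38 -0.38 [0.5629 0.0329 0.1593] [-2.3  0.5 13.7] [0.19 0.4  0.02] 18.8 0.0456
-0.44 -0.44 [0.563  0.0329 0.1593] [-2.1  0.5 13.5] [ 0.21  0.34 -0.01] 19.1 0.0455
-0.5 -0.5 [0.563  0.0328 0.1593] [-1.9  0.6 13.1] [0.18 0.36 0.02] 19.5 0.0454
-0.56 -0.56 [0.563  0.0328 0.1593] [-1.8  0.5 14. ] [0.19 0.34 0.01] 19.8 0.0454
-0.62 -0.62 [0.563  0.0328 0.1593] [-1.8 -0.  13.4] [0.18 0.34 0.03] 20.1 0.0455
-0.67 -0.67 [0.563  0.0327 0.1593] [-2.   1.4 13.6] [ 0.19  0.34 -0.  ] 20.4 0.0456
-0.7 -0.7 [0.563  0.0327 0.1593] [-1.6  0.7 14.5] [0.18 0.37 0.04] 20.7 0.0451
-0.72 -0.72 [0.563  0.0327 0.1593] [-1.7  0.8 13.8] [0.22 0.41 0.02] 21.0 0.0454
-0.735 -0.735 [0.563  0.0327 0.1593] [-1.6  0.6 13.3] [0.23 0.39 0.03] 21.4 0.0455
-0.75 -0.75 [0.5629 0.0328 0.1593] [-1.9  0.6 14. ] [0.2  0.36 0.02] 21.7 0.0457
-0.765 -0.765 [0.5629 0.0328 0.1593] [-2.1  0.3 13.6] [0.22 0.36 0.04] 22.0 0.0452
-0.78 -0.78 [0.5629 0.0328 0.1593] [-2.4  1.  14.3] [0.25 0.41 0.03] 22.3 0.0455
-0.79 -0.79 [0.5629 0.0328 0.1593] [-2.3  0.5 13.8] [0.22 0.41 0.05] 22.6 0.0456
-0.8 -0.8 [0.5629 0.0328 0.1593] [-1.7  0.9 13.4] [0.22 0.41 0.  ] 22.9 0.0451
-0.81 -0.81 [0.5629 0.0328 0.1593] [-2.1  0.4 13.7] [0.26 0.41 0.03] 23.3 0.0452
-0.82 -0.82 [0.5629 0.0328 0.1593] [-1.8  1.2 13.4] [0.26 0.4  0.03] 23.6 0.0453
```

```bash
python3 t.py .2 -.83 -.84 -.85 -.86 -.87
python3 - <<'E'
from h import *
p,d=robot.camera('side');cv2.imwrite('pics/t1.png',cv2.resize(p[140:240,250:350,::-1],(600,600),interpolation=cv2.INTER_CUBIC))
E
```

```text
-0.83 -0.83 [0.5629 0.0329 0.1593] [-1.8  0.8 13.5] [0.26 0.38 0.06] 23.9 0.0455
-0.84 -0.84 [0.5629 0.0329 0.1593] [-1.9  1.2 13.9] [0.3  0.39 0.06] 24.2 0.0453
-0.85 -0.85 [0.5629 0.0331 0.1593] [-1.9  1.1 13.5] [0.36 0.39 0.08] 24.5 0.0457
-0.86 -0.86 [0.5629 0.0331 0.1593] [-1.7  1.1 13.6] [0.39 0.39 0.11] 24.8 0.0451
-0.87 -0.869 [0.5629 0.0332 0.1593] [-1.7  1.1 13.9] [0.43 0.4  0.12] 25.2 0.0454
```

View pics/t1.png

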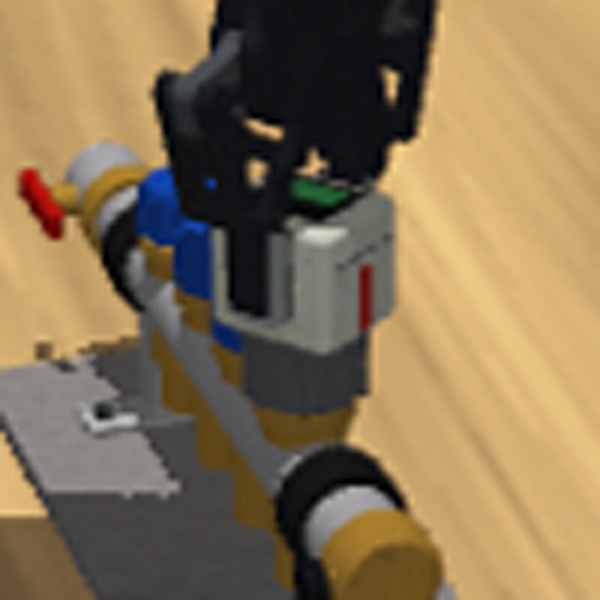

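```bash
python3 t.py .22 -.88 -.89 -.90 -.91 -.92
```

```text
-0.88 -0.879 [0.5629 0.0333 0.1593] [-2.1  1.2 14.1] [0.47 0.37 0.14] 25.5 0.0454
-0.89 -0.889 [0.5629 0.0334 0.1593] [-2.   1.4 13.9] [0.51 0.37 0.17] 25.8 0.0454
-0.9 -0.899 [0.563  0.0335 0.1593] [-2.1  1.5 13.5] [0.55 0.37 0.26] 26.2 0.0454
```

```bash
cat > u.py <<'E'
from h import *
import sys
B=np.load('F0.npy');F0,M0=B[:3],B[3:]
a=float(sys.argv[1])
for z in map(float,sys.argv[2:]):
    robot.servo_line([.5625,.0334,z],down(a),speed=.03); s,F,M=avg(4); F=F-F0
    print(z,round(yaw(s),3),s['ee_pos'].round(4),F.round(1),(M-M0).round(2),round(s['time_s'],1),round(s['width'],4))
    if F[2]<-1.5: break
E
python3 u.py -.89 .1581 .159 .160 .161 .162 .163 .1635 .164 .1645 .165 .1655
```

```text
0.1581 -0.889 [0.563  0.0335 0.1593] [-1.8  2.1 13.9] [0.54 0.5  0.14] 26.5 0.0454
0.159 -0.889 [0.563  0.0335 0.16  ] [-1.7  1.8 12.2] [0.53 0.4  0.15] 26.8 0.0453
0.16 -0.889 [0.563  0.0335 0.1608] [-1.   1.4 11.1] [0.53 0.28 0.16] 27.1 0.0454
0.161 -0.889 [0.563  0.0334 0.1617] [-1.3  1.7 10.2] [0.49 0.24 0.15] 27.4 0.0457
0.162 -0.889 [0.563  0.0335 0.1626] [-1.2  1.4  9.4] [0.5  0.17 0.16] 27.7 0.0454
0.163 -0.889 [0.563  0.0334 0.1635] [-1.2  1.6  9.1] [0.53 0.12 0.15] 28.1 0.0455
0.1635 -0.889 [0.563  0.0335 0.1639] [-0.3  1.7  7.9] [0.53 0.02 0.14] 28.4 0.0455
0.164 -0.89 [0.5629 0.0334 0.1642] [0.5 1.4 7.3] [ 0.55 -0.11  0.15] 28.7 0.0454
0.1645 -0.89 [0.5629 0.0334 0.1646] [1.2 1.4 6.7] [ 0.55 -0.3   0.18] 29.0 0.0455
0.165 -0.89 [0.5629 0.0335 0.165 ] [2.1 1.9 5.5] [ 0.63 -0.51  0.17] 29.3 0.0452
0.1655 -0.89 [0.5628 0.0335 0.1652] [ 4.1  2.3 -0.6] [ 0.63 -1.07  0.16] 29.6 0.0454
```

The head rose past 17 mm to about 21 mm and bottomed in the notch, so the spring no longer pushes on the tool. Releasing.

```bash
python3 u.py -.885 .1649
python3 - <<'E'
from h import *
robot.set_gripper(.05); s=robot.sense(); print(s['contact_force'],s['width'])
robot.set_gripper(.075)
robot.pause(.2); s=robot.sense();print(s['time_s'],s['ee_pos'],s['contact_force'])
x,y,z=.5625,.0334,.1649
robot.servo_line([x,y,.26],speed=.12)
robot.move_to([.42,-.2,.35],down(-.6)); robot.pause(.2)
for n in('side','top'):
    p,d=robot.camera(n); np.save(f'f{n}.npy',d);cv2.imwrite(f'pics/f{n}.png',p[:,:,::-1])
    c=p[150:240,250:340] if n=='side' else p[190:280,195:285]
    cv2.imwrite(f'pics/f{n}c.png',cv2.resize(c[:,:,::-1],(560,560),interpolation=cv2.INTER_CUBIC))
    P=pts(n,d); m=(abs(P[...,2]-.1975)<.006)&(np.hypot(P[...,0]-.562,P[...,1]-.033)<.05)
    q=P[m]; r=cv2.minAreaRect(q[:,:2].astype(np.float32)*1000); print(n,r,len(q),np.median(q[:,2]))
    A=np.c_[q[:,:2]-q[:,:2].mean(0),np.ones(len(q))]; print('tilt',np.linalg.lstsq(A,q[:,2],rcond=None)[0])
print(robot.sense()['time_s'])
E
```

```text
0.1649 -0.885 [0.5628 0.0334 0.1651] [3.6 2.  3.1] [ 0.67 -0.92  0.12] 30.0 0.0452
[ 0.13012232 -0.95127221  0.29784381] 0.0497756041563602
30.75 [0.56246407 0.03337921 0.16489258] [ 0.21289147 -0.2058728  -0.91652706]
side ((562.0839233398438, 28.904674530029297), (48.93285369873047, 53.373939514160156), 40.33858871459961) 268 0.19726714730560738
tilt [0.0256861  0.06946218 0.19682022]
top ((561.4318237304688, 31.97235870361328), (46.21858215332031, 51.98417663574219), 40.652774810791016) 624 0.1978005299276142
tilt [0.02912257 0.0308031  0.19766357]
33.1
```

```bash
python3 -c "
import cv2,numpy as np
cv2.imwrite('pics/fc.png',np.hstack([cv2.resize(cv2.imread(f'pics/f{n}c.png'),(400,400)) for n in('side','top')]))"
```

```text
(no output)
```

View pics/fc.png

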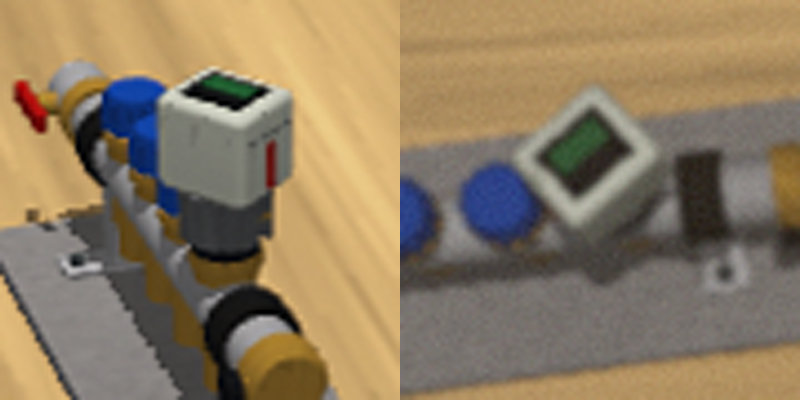

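View pics/ftop.png

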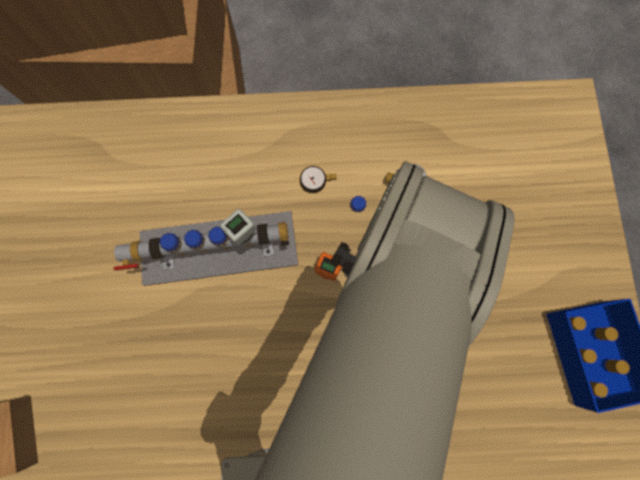

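Run:
```python
from h import *
for f,n,c,z in(('top0','top',(.4846,-.2547),.074),('ftop','top',(.5614,.032),.1977),('side0','side',(.4854,-.2578),.074),('fside','side',(.562,.0305),.1973)):
    P=pts(n,np.load(f+'.npy')); m=(np.hypot(P[...,0]-c[0],P[...,1]-c[1])<.020)&(abs(P[...,2]-z)<.012)
    q=P[m]; A=np.c_[q[:,:2]-c,np.ones(len(q))]
    t=np.linalg.lstsq(A,q[:,2],rcond=None)[0]; res=q[:,2]-A@t; cov=np.linalg.inv(A.T@A)*res.var(); print(f,len(q),t.round(4),np.sqrt(np.diag(cov)).round(4))
```

```text
top0 260 [-0.0014  0.0061  0.0748] [0.0099 0.01   0.0001]
ftop 335 [0.0098 0.0228 0.1985] [0.0079 0.0079 0.0001]
side0 264 [0.024  0.0604 0.0747] [0.0096 0.0095 0.0001]
fside 130 [0.0484 0.0569 0.1983] [0.0103 0.0102 0.0001]
```

```bash
python3 -c "
from plant import robot
print(robot.sense()['time_s']); print(robot.sign_off())"
```

```text
33.1
the job is handed in; nothing more can be done
None
```

The white radio head is fitted and locked on the bare valve, and I handed the job in at 33 s of the 72 s allowed.

- **Fitting:** I gripped the head by its flat sides and set it over the neck at the stud angle read from the top camera, about -0.16 rad. The slots dropped over the studs first time, with under about 1.5 N. I then pushed it in against the spring at about 14 N.
- **Turning:** I turned it clockwise until the torque rose to 0.26 N m at the stop. It then rose into its notch, and the spring force on the tool went to zero.
- **Last checks with the gripper clear:**
  - The lower edge sits about 21.2 mm above the valve origin, against 21 mm expected when locked.
  - The top camera shows a lean of about 0.02 rad, close to its noise. The side camera reads 0.05 to 0.06 rad, but it read about the same for the head standing on the bench, so I put that down to camera bias.
  - The loose cap, gauge and orange head appear unmoved in the top view. The arm hid the carton, meter, green head and pink head in that picture, so I did not re-check those. Nothing the tool did came near them.
- **One mismatch:** the stop torque began to rise at about -0.83 rad, and the head rests at -0.86 rad. I expected about -0.79 rad. I put this down to slot and notch play and a slightly different true stud angle, since the height matches the notch and not the channel.

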